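# Open the filter housing of a solder-fume extractor

## Robot

A 6-joint arm with a two-finger parallel gripper is mounted at the origin on the work surface. World frame = base frame: x ahead of the robot, y to its left, z up, the work surface at z = 0. Lengths are in m, angles in rad, forces in N, time in s.
With the tool pointing down it reaches from about 0.35 to 0.85 m from the base axis. Payload 8.1 kg.
Tool frame: the origin (TCP) lies at the centre of the arm's flange, where the gripper is bolted on; the fingertips stand 186 mm ahead of it and the grasp point (between the pads) lies 167 mm ahead of it; z points along the fingers, y is the line along which they close (so a half turn about z gives the same grasp; the last joint's range is limited). The gripper opens to 93 mm and grips with 3 to 60 N. Pads are 15 mm wide; open, the fingers measure 128 mm over their backs; the gripper's body (75 mm by 188 mm) begins 65 mm behind the grasp point.
Start: joints at [-1.189, 0.13, 1.488, -0, 1.523, -0.085], TCP at [0.27, -0.536, 0.405] pointing down, gripper open.
Joint ranges: [-2.96, 2.96], [-0.89, 2.26], [0.02, 2.5], [-1.34, 4.48], [0, 2.73], [-2.66, 2.66]. Speed limits (rad/s): [2.39, 2.39, 2.79, 3.14, 3.14, 3.14].

## Interface

Orientations are given as a rotation vector (axis times angle).
In Python, from plant import read_state, read_camera, camera_params, robot gives the robot as it stands.
- The arm moves only by the tool carry_out, never from a script. Its argument "targets" is a list of rows, each an object of numbers: "hand": the opening in per cent of the stroke, from 0 (shut) to 100 (fully open); "x", "y", "z": the shift along the tool's x, y, z in m; "ax", "ay", "az": the turn, a rotation vector about the tool's x, y, z in rad. In form: [{"hand": .., "x": .., "y": .., "z": .., "ax": .., "ay": .., "az": ..}, ...]. A call has 1 to 8 rows; each row is the pose to reach, as a shift and turn from the pose commanded when the call began, along the tool's axes at that moment; what a row does not reach only later rows make up. A row lasts 1/8 s, in which the tool goes at most 62.5 mm and 10.7 degrees, less where a joint would pass 70% of its speed; a pose out of reach is approached as far as the arm can. A call with a gripper value outside its range is refused whole. The fingers move at their own pace and stop on an object; "newtons" is the grip in N (left out, the last holds). Time passes only in rows, so rows that repeat a pose let the fingers close. It gives the time, the measured TCP pose, the force, the opening and the grip force at its end, in the units of the state.
- read_state(): the state, without advancing time (a new reading comes with each control period).
- read_camera(name): name is "side" or "top" or "wrist"; returns (picture, depth): 480x640x3 uint8, blue, green, red; 480x640 float32, m along the optical axis (not along the pixel's ray), 0 where there is no reading.
- camera_params(name): a dict with "fx", "fy", "cx", "cy" (pixels), "position" and "rotation" of the camera in the world. Camera axes: x right, y up, looking along -z (the intrinsics and any distortion apply to the point x, -y, -z); pixel columns grow to the right and rows downward; lengths in m; the calibration is good to about 2 mm. A picture is of the moment at which its call begins: read the wrist's pose just before it. camera_params takes no time and is no camera call; for the wrist camera it gives the pose at the moment of the call.
- robot.close_job(): hands the job in; it is judged then, once.
The state is a dict: "t": time; "q": joint angles; "dq": joint speeds; "joint_torque": joint torques, N m; "tool_pos": TCP position; "orientation": TCP orientation; "force": force on the tool from outside, world axes, zero at the start; "wrist_torque": the same for the moment, N m; "opening": finger opening in m; "gripper_force": force on a finger pad.
Only numpy, scipy, OpenCV 4.12 (cv2) and the standard library are available. Lean on these libraries where they do the work, as an engineer would, in place of code of your own. Each camera call takes 0.05 s, during which the arm holds its last target. There are 200 camera calls.

## Task

Unscrew the cap of the fume extractor's filter housing (anticlockwise seen from above) by about a quarter turn at a time, letting go and taking a fresh hold between turns while it is still on its thread, and lift it off only once the thread has let go. Then stand the cap upright in the middle of the light white tray, gently and not dropped, so that the tray neither tips nor slides, and leave the cap there. Leave the solder reel, cutters and spare cartridge where they are.

Things in the scene. Friction and masses are not known exactly. Their poses are not given: they have to be found in the camera images.
- housing: filter housing of the fume extractor: fixed grey box 170 (its x) x 150 (its y) x 100 mm high, louvres on its -x side. Origin: centre of its underside, z up. A black threaded neck stands on the middle of its top.
- neck (a point): centre of the neck's top, 134 mm above the housing's origin. The neck is 34 mm high, 49 mm over its ridges; coarse right-hand thread, 33 mm per turn, about 1.6 mm of axial play, self-locking: the cap stays where it is left. The cap leaves it about 3.4 rad (some 17 mm up) from home; until then it cannot be pulled up.
- cap: bare aluminium screw cap, loose body of about 160 g, screwed home at the start. Origin: on its axis at the skirt's lower edge (104 mm above the housing's origin when home), z up, x along the finger bar. Skirt and disc 60 mm in diameter, 36 mm high. Turned anticlockwise it climbs 5.25 mm per radian; it must rise 30 mm above home to clear the neck.
- bar (a point): middle of the finger bar on the cap's top, 60 mm above the cap's origin. The bar is 64 mm long (cap's x), 14 mm thick (cap's y) and spans 36 to 76 mm above the cap's origin.
- tray: light white plastic tray, about 100 g, loose, on a narrow foot (66 x 66 mm, 45 mm high) under its middle. Origin: centre of the foot's underside, z up. 200 (its x) x 150 (its y) mm outside, walls 4 mm, inner floor 49 mm and rim 75 mm above the origin. It tips if the cap is set down more than about 45 mm from its middle.
- reel: bystander: solder reel, an upright spool 52 mm in diameter and 54 mm high; origin at its underside, centre
- cutters: bystander: side cutters with blue handles lying flat, 140 mm long; origin at its underside, near its jaws
- cartridge: bystander: spare paper filter cartridge standing upright, 36 mm in diameter and 81 mm high; origin at its underside, centre
Mind the look-alikes: they are no part of the job. Leave any orange look-alike of the cap alone.

How it is judged:
By the outcome, as a careful person would: the job done as asked, in the order asked, and still so for the second after the job is handed in, with the robot touching nothing.
It also fails if it takes over 72 s, if anything falls off the work surface, if the arm or the gripper's body presses on something with over 40 N, if the wrist force passes 120 N, or if a joint passes its speed limit or range.

## Working session

There is one attempt and no reset: what is moved stays moved. The work goes in short steps, Python scripts to look and compute and a tool call to move; the robot and the scene stay as the last step left them, time stands still between calls to the robot, and variables do not carry over. Pictures are saved under pics/ and viewed, at most 10 in all, crops included, and the job is handed in when it is done.

Besides the shell and the picture viewer there is one more tool, called after "Request:" as name([rows], argument=value, ...), one row to a line, values as JSON. carry_out: Moves the arm, as the interface text tells. Its arguments: {"type":"object","properties":{"targets":{"type":"array","items":{"type":"object","properties":{"hand":{"type":"number"},"x":{"type":"number"},"y":{"type":"number"},"z":{"type":"number"},"ax":{"type":"number"},"ay":{"type":"number"},"az":{"type":"number"}}}},"newtons":{"type":"number"}},"required":["targets"]}

```bash
mkdir -p pics; ls; cat > h.py <<'E'
import numpy as np,cv2
from scipy.spatial.transform import Rotation as R
from plant import read_state, read_camera, camera_params, robot
def P(cam): 
    p=camera_params(cam); r=np.array(p["rotation"],float)
    r=r if r.shape==(3,3) else R.from_rotvec(r).as_matrix()
    return p,r,np.array(p["position"],float)
def pts(cam,depth,u,v):
    p,r,t=P(cam); u=np.asarray(u);v=np.asarray(v);d=depth[v,u]
    c=np.stack([(u-p["cx"])/p["fx"]*d,-(v-p["cy"])/p["fy"]*d,-d],-1)
    return c@r.T+t
def ray(cam,u,v,z):
    p,r,t=P(cam); d=r@np.array([(u-p["cx"])/p["fx"],-(v-p["cy"])/p["fy"],-1.])
    return t+d*(z-t[2])/d[2]
E
python3 - <<'E'
from h import *
print({k:v for k,v in read_state().items()})
for c in("top","side"):
    print(camera_params(c)); i,d=read_camera(c); cv2.imwrite(f"pics/{c}0.png",i); np.save(c+"0.npy",d)
E
```

```text
pics
{'t': 0.0, 'q': array([-1.18935784e+00,  1.31133932e-01,  1.48928298e+00,  1.64373435e-05,
        1.52297899e+00, -8.54163270e-02]), 'dq': array([ 0.00011779,  0.00225   , -0.00021433,  0.00048263, -0.00011697,
       -0.00055267]), 'joint_torque': array([-8.90682531e-04, -5.59839535e+01, -4.91757452e+01,  7.70310801e-02,
        3.56910203e-02, -1.64455219e-04]), 'tool_pos': array([ 0.26997639, -0.53557256,  0.40370137]), 'orientation': array([-3.05465322e+00, -7.26277906e-01,  3.91989145e-04]), 'force': array([0.55899874, 0.5491909 , 0.04759659]), 'wrist_torque': array([ 0.04047255, -0.02275774, -0.00230184]), 'gripper_force': 0.0, 'opening': 0.09306728543751273}
{'fx': 517.8082542333123, 'fy': 517.8082542333123, 'cx': 317.7599142006116, 'cy': 246.51245279427408, 'position': array([0.42244054, 0.0499238 , 0.88606486]), 'rotation': array([ 0.12130561, -0.16814595, -1.57508072])}
{'fx': 540.0063506230787, 'fy': 540.0063506230787, 'cx': 326.59946780507886, 'cy': 238.45776814826112, 'position': array([0.06292725, 0.62848639, 0.66884924]), 'rotation': array([ 0.45180832, -1.14867219, -2.15857536])}
```

View pics/top0.png

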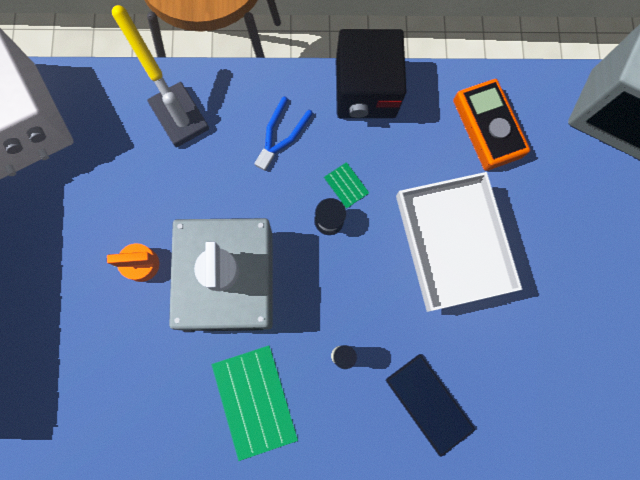

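View pics/side0.png

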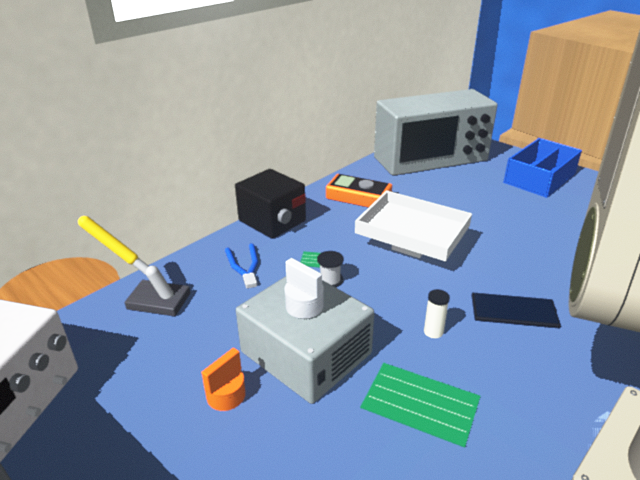

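The top view shows two cap-like things: the bare aluminium cap on the grey housing, bar at about (212,266), and the orange one standing on the table at (134,262). The aluminium one fits because it is on the housing's neck. The white tray is at about (460,242), the reel at (330,216), the cartridge at (344,357) and the cutters at (280,135). I'll measure and take one crop to confirm.

```bash
python3 - <<'E'
from h import *
i=cv2.imread("pics/top0.png"); d=np.load("top0.npy")
cv2.imwrite("pics/crop.png",cv2.resize(i[190:350,90:300],None,fx=3,fy=3,interpolation=2))
vv,uu=np.mgrid[0:480,0:640]
W=pts("top",d,uu,vv); W[d==0]=0
np.save("W.npy",W)
def blob(m):
    n,l,s,c=cv2.connectedComponentsWithStats(m.astype(np.uint8)); k=1+np.argmax(s[1:,4]); return l==k
def rep(n,m):
    p=W[m]; u,v=uu[m],vv[m]; r=cv2.minAreaRect(p[:,:2].astype(np.float32)); print(n,m.sum(),"mean",p.mean(0).round(4),"rect",np.round(r[0],4),np.round(r[1],4),round(r[2],1),"px",u.mean().round(),v.mean().round())
box=(uu>160)&(uu<285)&(vv>210)&(vv<340)
print("hist z", np.histogram(W[box][:,2],bins=np.arange(-.01,.21,.01)))
rep("bar",blob(box&(W[...,2]>.165)))
rep("capdisc",blob(box&(W[...,2]>.13)))
rep("house",blob(box&(W[...,2]>.085)&(W[...,2]<.11)))
tb=(uu>385)&(uu<530)&(vv>165)&(vv<315)
rep("rim",blob(tb&(W[...,2]>.06)))
rep("tray",blob(tb&(W[...,2]>.035)))
rep("floor",blob(tb&(W[...,2]>.035)&(W[...,2]<.058)))
for n,u,v in(("reel",330,210),("cart",344,357),("cutt",265,158),("or",125,258)): print(n,W[v,u].round(3))
E
```

```text
hist z (array([2627, 2129,    9,   21,  105,   15,   51,  102,   69,  134, 5579,
       3610,   38,   37,  482,  361,   53,   58,  357,  159,    0]), array([-0.01,  0.  ,  0.01,  0.02,  0.03,  0.04,  0.05,  0.06,  0.07,
        0.08,  0.09,  0.1 ,  0.11,  0.12,  0.13,  0.14,  0.15,  0.16,
        0.17,  0.18,  0.19,  0.2 ]))
bar 537 mean [0.5301 0.1752 0.1785] rect [0.5307 0.1762] [0.0642 0.0149] 1.9 px 211.0 264.0
capdisc 1470 mean [0.5298 0.1735 0.155 ] rect [0.5307 0.1759] [0.0595 0.0595] 35.0 px 215.0 267.0
house 9273 mean [0.5268 0.1742 0.0994] rect [0.531  0.1766] [0.1705 0.1508] 0.5 px 220.0 275.0
rim 1901 mean [ 0.5907 -0.2066  0.0714] rect [ 0.5844 -0.2032] [0.2003 0.1524] 12.4 px 460.0 236.0
tray 11754 mean [ 0.5855 -0.2063  0.0527] rect [ 0.5844 -0.2032] [0.2003 0.1524] 12.4 px 457.0 241.0
floor 9485 mean [ 0.5847 -0.2081  0.0489] rect [ 0.5858 -0.2069] [0.1929 0.1372] 12.3 px 457.0 242.0
reel [0.639 0.003 0.053]
cart [ 0.401 -0.013  0.08 ]
cutt [0.745 0.114 0.011]
or [0.557 0.327 0.077]
```

View pics/crop.png

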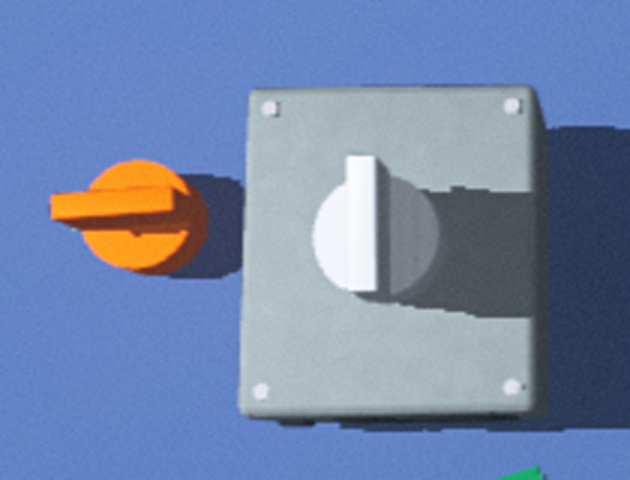

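The crop confirms the aluminium cap on the housing, with its bar at crop (362,222) running along world x. The measured sizes agree: bar 64x15 at z 0.18, housing 170x151, tray 200x152. Next I'll work out the approach.

```bash
cat >> h.py <<'E'
def go(p,yaw):
    "shift/turn in tool axes from measured pose to TCP p, tool down, tool x at yaw"
    s=read_state(); Rm=R.from_rotvec(s["orientation"])
    T=R.from_matrix(np.array([[np.cos(yaw),np.sin(yaw),0],[np.sin(yaw),-np.cos(yaw),0],[0,0,-1]]))
    x=Rm.as_matrix()[:,0]
    print("t",s["t"],"pos",s["tool_pos"].round(4),"yaw",np.arctan2(x[1],x[0]).round(4),"q6",s["q"][5].round(3),"F",s["force"].round(1))
    print("shift",Rm.inv().apply(np.array(p)-s["tool_pos"]).round(4),"turn",(Rm.inv()*T).as_rotvec().round(4))
E
python3 -c "
from h import *
go([.531,.176,.404],.033)"
```

```text
t 0.1 pos [ 0.27   -0.5356  0.4038] yaw 0.4668 q6 -0.085 F [-0.   0.6 -0.3]
shift [ 0.5534 -0.518   0.0007] turn [-1.600e-03  2.000e-04  4.338e-01]
```

Request:
carry_out([
  {"x":0.276,"y":-0.259,"z":0,"az":0.2,"hand":100},
  {"x":0.276,"y":-0.259,"z":0,"az":0.2,"hand":100},
  {"x":0.276,"y":-0.259,"z":0,"az":0.2,"hand":100},
  {"x":0.553,"y":-0.518,"z":0,"az":0.434,"hand":100},
  {"x":0.553,"y":-0.518,"z":0,"az":0.434,"hand":100},
  {"x":0.553,"y":-0.518,"z":0,"az":0.434,"hand":100},
  {"x":0.553,"y":-0.518,"z":0,"az":0.434,"hand":100},
  {"x":0.553,"y":-0.518,"z":0,"az":0.434,"hand":100},
])

```text
schema error: expected keys hand, x, y, z, ax, ay, az
```

```bash
python3 -c "
from h import *
go([.531,.176,.404],.033)"
```

```text
t 0.1 pos [ 0.27   -0.5356  0.4038] yaw 0.4668 q6 -0.085 F [-0.   0.6 -0.3]
shift [ 0.5534 -0.518   0.0007] turn [-1.600e-03  2.000e-04  4.338e-01]
```

Request:
carry_out([
  {"hand":100,"x":0.276,"y":-0.259,"z":0,"ax":0,"ay":0,"az":0.2},
  {"hand":100,"x":0.276,"y":-0.259,"z":0,"ax":0,"ay":0,"az":0.2},
  {"hand":100,"x":0.276,"y":-0.259,"z":0,"ax":0,"ay":0,"az":0.2},
  {"hand":100,"x":0.553,"y":-0.518,"z":0,"ax":0,"ay":0,"az":0.434},
  {"hand":100,"x":0.553,"y":-0.518,"z":0,"ax":0,"ay":0,"az":0.434},
  {"hand":100,"x":0.553,"y":-0.518,"z":0,"ax":0,"ay":0,"az":0.434},
  {"hand":100,"x":0.553,"y":-0.518,"z":0,"ax":0,"ay":0,"az":0.434},
  {"hand":100,"x":0.553,"y":-0.518,"z":0,"ax":0,"ay":0,"az":0.434},
])

```text
t: 1.1
tool_pos: [0.4404, -0.0695, 0.4046]
orientation: [3.141, 0.051, 0.0]
force: [0.4, -0.7, 1.1]
opening: 0.0933
gripper_force: 0.0
```

```bash
python3 -c "
from h import *
go([.531,.176,.404],.033)"
```

```text
t 1.1 pos [ 0.4404 -0.0695  0.4046] yaw 0.0326 q6 1.267 F [ 0.4 -0.7  1.1]
shift [ 0.0985 -0.2424  0.0006] turn [ 0.0001 -0.0002 -0.0004]
```

Request:
carry_out([
  {"hand":100,"x":0.098,"y":-0.242,"z":0,"ax":0,"ay":0,"az":0},
  {"hand":100,"x":0.098,"y":-0.242,"z":0,"ax":0,"ay":0,"az":0},
  {"hand":100,"x":0.098,"y":-0.242,"z":0,"ax":0,"ay":0,"az":0},
  {"hand":100,"x":0.098,"y":-0.242,"z":0,"ax":0,"ay":0,"az":0},
  {"hand":100,"x":0.098,"y":-0.242,"z":0,"ax":0,"ay":0,"az":0},
  {"hand":100,"x":0.098,"y":-0.242,"z":0,"ax":0,"ay":0,"az":0},
  {"hand":100,"x":0.098,"y":-0.242,"z":0,"ax":0,"ay":0,"az":0},
])

```text
t: 1.98
tool_pos: [0.5301, 0.1724, 0.4046]
orientation: [3.141, 0.05, -0.001]
force: [-0.2, -0.5, 0.4]
opening: 0.0929
gripper_force: 0.0
```

```bash
python3 - <<'E'
from h import *
go([.531,.176,.332],.033)
p,r,t=P("wrist"); i,d=read_camera("wrist"); cv2.imwrite("pics/w1.png",i)
vv,uu=np.mgrid[0:480,0:640]; W=pts("wrist",d,uu,vv)
for n,a,b in(("bar",.172,.19),("disc",.132,.19)):
    m=(d>0)&(W[...,2]>a)&(W[...,2]<b)&(np.hypot(W[...,0]-.531,W[...,1]-.176)<.042)
    q=W[m]; print(n,m.sum(),cv2.minAreaRect(q[:,:2].astype(np.float32)),np.median(q[:,2]))
E
```

```text
t 1.975 pos [0.5301 0.1724 0.4046] yaw 0.0316 q6 1.762 F [-0.2 -0.5  0.4]
shift [ 0.001  -0.0037  0.0726] turn [ 0.0006  0.0005 -0.0014]
bar 2003 ((0.5313053727149963, 0.17424383759498596), (0.06408373266458511, 0.013570317067205906), 1.9081920385360718) 0.17984320803696038
disc 5218 ((0.531227171421051, 0.17397625744342804), (0.05994980409741402, 0.05943181738257408), 41.9958381652832) 0.14068035987286245
```

```bash
cat >> h.py <<'E'
def bar(cx,cy,z,cam="wrist"):
    P0=camera_params(cam); i,d=read_camera(cam); vv,uu=np.mgrid[0:480,0:640]; W=pts(cam,d,uu,vv)
    m=(d>0)&(abs(W[...,2]-z)<.008)&(np.hypot(W[...,0]-cx,W[...,1]-cy)<.042); q=W[m]
    print(cam,m.sum(),cv2.minAreaRect(q[:,:2].astype(np.float32)),np.median(q[:,2])); return i,d,W
E
python3 - <<'E'
from h import *
for k in range(2):bar(.531,.176,.18)
bar(.531,.176,.18,"top");bar(.531,.176,.14)
go([.531,.176,.332],.033)
E
```

```text
wrist 2013 ((0.5312697291374207, 0.17434974014759064), (0.06396780908107758, 0.013724980875849724), 1.9424597024917603) 0.17978865436349292
wrist 2012 ((0.5311814546585083, 0.17445553839206696), (0.06436878442764282, 0.013714669272303581), 1.9158053398132324) 0.17972042166041646
top 0 ((0.0, 0.0), (0.0, 0.0), 0.0) nan
wrist 3092 ((0.5311495661735535, 0.17438575625419617), (0.05971726402640343, 0.05944308266043663), 42.30024337768555) 0.139819634504844
t 2.225 pos [0.5303 0.1726 0.4051] yaw 0.0313 q6 1.762 F [-0.2 -0.3 -0.1]
shift [ 0.0008 -0.0033  0.0731] turn [-0.     -0.0004 -0.0017]
  return _methods._mean(a, axis=axis, dtype=dtype,
  ret = ret.dtype.type(ret / rcount)
```

Request:
carry_out([
  {"hand":100,"x":0.001,"y":-0.0025,"z":0.04,"ax":0,"ay":0,"az":0},
  {"hand":100,"x":0.001,"y":-0.0025,"z":0.073,"ax":0,"ay":0,"az":0},
  {"hand":100,"x":0.001,"y":-0.0025,"z":0.073,"ax":0,"ay":0,"az":0},
  {"hand":100,"x":0.001,"y":-0.0025,"z":0.073,"ax":0,"ay":0,"az":0},
  {"hand":100,"x":0.001,"y":-0.0025,"z":0.073,"ax":0,"ay":0,"az":0},
])

```text
t: 2.85
tool_pos: [0.5319, 0.1762, 0.334]
orientation: [-3.14, -0.051, -0.005]
force: [0.8, 0.9, 0.4]
opening: 0.0928
gripper_force: 0.0
```

Request:
carry_out([
  {"hand":0,"x":0,"y":0,"z":0,"ax":0,"ay":0,"az":0},
  {"hand":0,"x":0,"y":0,"z":0,"ax":0,"ay":0,"az":0},
  {"hand":0,"x":0,"y":0,"z":0,"ax":0,"ay":0,"az":0},
  {"hand":0,"x":0,"y":0,"z":0,"ax":0,"ay":0,"az":0},
  {"hand":0,"x":0,"y":0,"z":0,"ax":0,"ay":0,"az":0},
  {"hand":0,"x":0,"y":0,"z":0,"ax":0,"ay":0,"az":0},
  {"hand":0,"x":0,"y":0,"z":0,"ax":0,"ay":0,"az":0},
  {"hand":0,"x":0,"y":0,"z":0,"ax":0,"ay":0,"az":0},
], newtons=35)

```text
t: 3.85
tool_pos: [0.5312, 0.1761, 0.3318]
orientation: [3.141, 0.051, -0.0]
force: [0.5, 0.0, 0.0]
opening: 0.0176
gripper_force: 0.0
```

```bash
python3 -c "
from h import *
go([.531,.175,.332],.033);print(read_state()['wrist_torque'])"
```

```text
t 3.85 pos [0.5312 0.1761 0.3318] yaw 0.0328 q6 1.767 F [0.5 0.  0. ]
shift [-0.0003  0.0011 -0.0002] turn [ 0.      0.     -0.0002]
[-0.01260154  0.0239994   0.03681791]
```

Request:
carry_out([
  {"hand":0,"x":0,"y":0.0005,"z":0,"ax":0,"ay":0,"az":0},
  {"hand":0,"x":0,"y":0.0005,"z":0,"ax":0,"ay":0,"az":0},
  {"hand":0,"x":0,"y":0.0005,"z":0,"ax":0,"ay":0,"az":0},
])

```text
t: 4.22
tool_pos: [0.5312, 0.1757, 0.3318]
orientation: [-3.141, -0.052, 0.0]
force: [0.0, 0.7, -0.4]
opening: 0.0137
gripper_force: 35.0
```

```bash
python3 -c "
from h import *
go([.531,.175,.332],.033);print(read_state()['wrist_torque'])"
```

```text
t 4.225 pos [0.5312 0.1757 0.3318] yaw 0.0328 q6 1.766 F [ 0.   0.7 -0.4]
shift [-0.0003  0.0007 -0.0002] turn [-0.0001  0.     -0.0002]
[ 0.16864398 -0.00774084 -0.02136056]
```

Request:
carry_out([
  {"hand":0,"x":0,"y":0,"z":-0.0009,"ax":0,"ay":0,"az":-0.165},
  {"hand":0,"x":0,"y":0,"z":-0.0017,"ax":0,"ay":0,"az":-0.33},
  {"hand":0,"x":0,"y":0,"z":-0.0026,"ax":0,"ay":0,"az":-0.495},
  {"hand":0,"x":0,"y":0,"z":-0.0035,"ax":0,"ay":0,"az":-0.66},
  {"hand":0,"x":0,"y":0,"z":-0.0043,"ax":0,"ay":0,"az":-0.825},
  {"hand":0,"x":0,"y":0,"z":-0.0052,"ax":0,"ay":0,"az":-0.99},
  {"hand":0,"x":0,"y":0,"z":-0.0061,"ax":0,"ay":0,"az":-1.155},
  {"hand":0,"x":0,"y":0,"z":-0.0069,"ax":0,"ay":0,"az":-1.32},
])

```text
t: 5.22
tool_pos: [0.5311, 0.1755, 0.3383]
orientation: [-2.445, -1.973, 0.001]
force: [0.1, -1.3, -2.3]
opening: 0.0139
gripper_force: 35.0
```

Request:
carry_out([
  {"hand":0,"x":0,"y":0,"z":0,"ax":0,"ay":0,"az":0},
  {"hand":0,"x":0,"y":0,"z":0,"ax":0,"ay":0,"az":0},
])

```text
t: 5.48
tool_pos: [0.5312, 0.1756, 0.3385]
orientation: [-2.454, -1.962, 0.0]
force: [1.2, -0.6, -1.6]
opening: 0.0138
gripper_force: 35.0
```

```bash
python3 -c "
from h import *
go([.531,.1757,.339],1.35);print(read_state()['wrist_torque'])"
```

```text
t 5.475 pos [0.5312 0.1756 0.3385] yaw 1.3491 q6 0.449 F [ 1.2 -0.6 -1.6]
shift [ 0.0001 -0.0002 -0.0005] turn [-0.0002  0.0002 -0.0009]
[-0.10608141 -0.12033532  0.05884787]
```

Request:
carry_out([
  {"hand":60,"x":0,"y":0,"z":0,"ax":0,"ay":0,"az":0},
  {"hand":60,"x":0,"y":0,"z":0,"ax":0,"ay":0,"az":0},
  {"hand":60,"x":0,"y":0,"z":0,"ax":0,"ay":0,"az":0},
  {"hand":60,"x":0,"y":0,"z":0,"ax":0,"ay":0,"az":0},
  {"hand":60,"x":0,"y":0,"z":0,"ax":0,"ay":0,"az":0},
])

```text
t: 6.1
tool_pos: [0.5312, 0.1756, 0.3387]
orientation: [2.45, 1.966, 0.0]
force: [-0.3, -0.1, 0.4]
opening: 0.0552
gripper_force: 0.0
```

```bash
python3 - <<'E'
from h import *
print(read_state()['opening'])
i,d,W=bar(.531,.1757,.187); cv2.imwrite("pics/w2.png",i)
go([.531,.1757,.339],1.35)
E
```

```text
0.05519892852994057
wrist 4522 ((0.5338926315307617, 0.18039102852344513), (0.06290328502655029, 0.06077487766742706), 28.607341766357422) 0.18575901760482638
t 6.15 pos [0.5313 0.1756 0.3387] yaw 1.3527 q6 0.446 F [ 0.1 -0.1  0.4]
shift [ 0.     -0.0003 -0.0003] turn [0.0001 0.     0.0027]
```

View pics/w2.png

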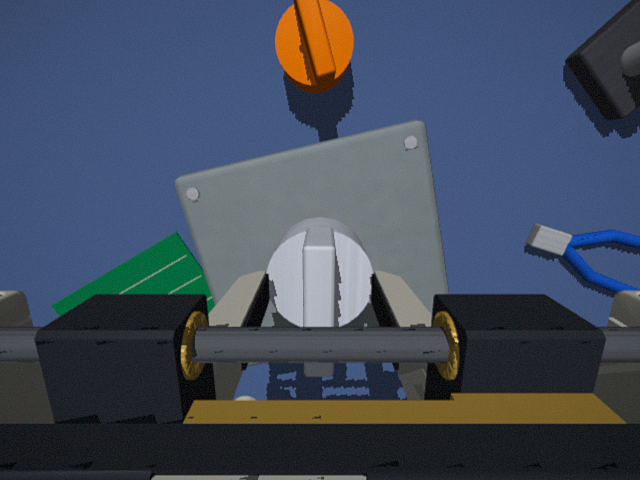

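The fingers are open at (255,300) and (385,300). The bar lies between them at (319,275), in line with the tool, so the cap turned about 75° with the hand. Next I'll take a fresh hold and turn again.

Request:
carry_out([
  {"hand":0,"x":0,"y":0,"z":0,"ax":0,"ay":0,"az":0},
  {"hand":0,"x":0,"y":0,"z":0,"ax":0,"ay":0,"az":0},
  {"hand":0,"x":0,"y":0,"z":0,"ax":0,"ay":0,"az":0},
  {"hand":0,"x":0,"y":0,"z":0,"ax":0,"ay":0,"az":0},
  {"hand":0,"x":0,"y":0,"z":0,"ax":0,"ay":0,"az":0},
  {"hand":0,"x":0,"y":0,"z":0,"ax":0,"ay":0,"az":0},
])

```text
t: 6.9
tool_pos: [0.5312, 0.1757, 0.3387]
orientation: [-2.45, -1.967, -0.0]
force: [0.3, 0.6, -0.3]
opening: 0.0139
gripper_force: 35.0
```

```bash
python3 -c "
from h import *
go([.531,.1757,.339],1.35);s=read_state();print(s['wrist_torque'],s['opening'],s['gripper_force'])"
```

```text
t 6.9 pos [0.5312 0.1757 0.3387] yaw 1.3528 q6 0.446 F [ 0.3  0.6 -0.3]
shift [-0.     -0.0002 -0.0003] turn [-0.0001 -0.0001  0.0028]
[ 0.02348229 -0.04971696 -0.02985222] 0.013935439868433139 34.996604919433594
```

Request:
carry_out([
  {"hand":0,"x":0,"y":0,"z":-0.0009,"ax":0,"ay":0,"az":-0.165},
  {"hand":0,"x":0,"y":0,"z":-0.0017,"ax":0,"ay":0,"az":-0.33},
  {"hand":0,"x":0,"y":0,"z":-0.0026,"ax":0,"ay":0,"az":-0.495},
  {"hand":0,"x":0,"y":0,"z":-0.0035,"ax":0,"ay":0,"az":-0.66},
  {"hand":0,"x":0,"y":0,"z":-0.0043,"ax":0,"ay":0,"az":-0.825},
  {"hand":0,"x":0,"y":0,"z":-0.0052,"ax":0,"ay":0,"az":-0.99},
  {"hand":0,"x":0,"y":0,"z":-0.0061,"ax":0,"ay":0,"az":-1.155},
  {"hand":0,"x":0,"y":0,"z":-0.0069,"ax":0,"ay":0,"az":-1.32},
])

```text
t: 7.9
tool_pos: [0.5314, 0.1755, 0.3457]
orientation: [0.722, 3.057, -0.0]
force: [1.8, -1.3, -1.0]
opening: 0.0135
gripper_force: 35.0
```

Request:
carry_out([
  {"hand":0,"x":0,"y":0,"z":0,"ax":0,"ay":0,"az":0},
  {"hand":0,"x":0,"y":0,"z":0,"ax":0,"ay":0,"az":0},
  {"hand":60,"x":0,"y":0,"z":0,"ax":0,"ay":0,"az":0},
  {"hand":60,"x":0,"y":0,"z":0,"ax":0,"ay":0,"az":0},
  {"hand":60,"x":0,"y":0,"z":0,"ax":0,"ay":0,"az":0},
  {"hand":60,"x":0,"y":0,"z":0,"ax":0,"ay":0,"az":0},
  {"hand":60,"x":0,"y":0,"z":0,"ax":0,"ay":0,"az":0},
])

```text
t: 8.78
tool_pos: [0.5312, 0.1756, 0.3456]
orientation: [-0.73, -3.056, 0.0]
force: [0.2, -0.0, 0.0]
opening: 0.0551
gripper_force: 0.0
```

```bash
python3 - <<'E'
from h import *
go([.531,.1757,.346],2.67)
i,d=read_camera("wrist"); cv2.imwrite("pics/w3.png",i)
E
```

```text
t 8.775 pos [0.5312 0.1756 0.3456] yaw 2.6726 q6 -0.874 F [ 0.2 -0.   0. ]
shift [ 0.0003 -0.     -0.0004] turn [-0.     -0.      0.0026]
```

View pics/w3.png

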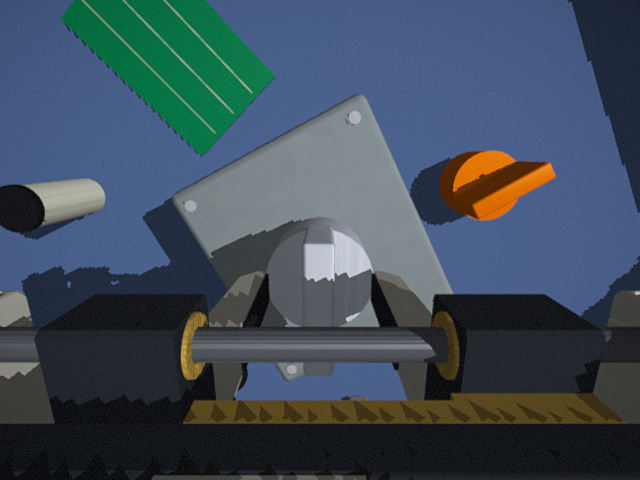

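The picture shows the bar still in line with the open fingers, at (319,270). The cap has turned about 2.64 rad and is still on its thread. Next come the third hold and turn, past 3.4 rad.

Request:
carry_out([
  {"hand":0,"x":0,"y":0,"z":0,"ax":0,"ay":0,"az":0},
  {"hand":0,"x":0,"y":0,"z":0,"ax":0,"ay":0,"az":0},
  {"hand":0,"x":0,"y":0,"z":0,"ax":0,"ay":0,"az":0},
  {"hand":0,"x":0,"y":0,"z":0,"ax":0,"ay":0,"az":0},
  {"hand":0,"x":0,"y":0,"z":0,"ax":0,"ay":0,"az":0},
  {"hand":0,"x":0,"y":0,"z":0,"ax":0,"ay":0,"az":0},
])

```text
t: 9.57
tool_pos: [0.5312, 0.1756, 0.3456]
orientation: [-0.73, -3.056, 0.0]
force: [-0.4, -1.8, -0.0]
opening: 0.0137
gripper_force: 35.0
```

Request:
carry_out([
  {"hand":0,"x":0,"y":0,"z":-0.0008,"ax":0,"ay":0,"az":-0.15},
  {"hand":0,"x":0,"y":0,"z":-0.0016,"ax":0,"ay":0,"az":-0.3},
  {"hand":0,"x":0,"y":0,"z":-0.0024,"ax":0,"ay":0,"az":-0.45},
  {"hand":0,"x":0,"y":0,"z":-0.0032,"ax":0,"ay":0,"az":-0.6},
  {"hand":0,"x":0,"y":0,"z":-0.0039,"ax":0,"ay":0,"az":-0.75},
  {"hand":0,"x":0,"y":0,"z":-0.0047,"ax":0,"ay":0,"az":-0.9},
  {"hand":0,"x":0,"y":0,"z":-0.0055,"ax":0,"ay":0,"az":-1.05},
  {"hand":0,"x":0,"y":0,"z":-0.0063,"ax":0,"ay":0,"az":-1.2},
])

```text
t: 10.58
tool_pos: [0.5313, 0.1757, 0.3519]
orientation: [-1.13, 2.931, 0.0]
force: [1.0, 0.3, 0.0]
opening: 0.0138
gripper_force: 35.0
```

Request:
carry_out([
  {"hand":0,"x":0,"y":0,"z":0,"ax":0,"ay":0,"az":0},
  {"hand":0,"x":0,"y":0,"z":-0.001,"ax":0,"ay":0,"az":0},
  {"hand":0,"x":0,"y":0,"z":-0.003,"ax":0,"ay":0,"az":0},
  {"hand":0,"x":0,"y":0,"z":-0.004,"ax":0,"ay":0,"az":0},
  {"hand":0,"x":0,"y":0,"z":-0.004,"ax":0,"ay":0,"az":0},
])

```text
t: 11.2
tool_pos: [0.5312, 0.1756, 0.356]
orientation: [-1.122, 2.934, 0.0]
force: [0.8, -0.0, -1.8]
opening: 0.0142
gripper_force: 35.0
```

```bash
python3 -c "
from h import *
go([.531,.1757,.41],3.87)"
```

```text
t 11.2 pos [0.5312 0.1756 0.356 ] yaw -2.4109 q6 -2.074 F [ 0.8 -0.  -1.8]
shift [ 0.0001  0.0002 -0.054 ] turn [0.     0.     0.0023]
```

Request:
carry_out([
  {"hand":0,"x":0,"y":0,"z":-0.01,"ax":0,"ay":0,"az":0},
  {"hand":0,"x":0,"y":0,"z":-0.03,"ax":0,"ay":0,"az":0},
  {"hand":0,"x":0,"y":0,"z":-0.05,"ax":0,"ay":0,"az":0},
  {"hand":0,"x":0,"y":0,"z":-0.07,"ax":0,"ay":0,"az":0},
  {"hand":0,"x":0,"y":0,"z":-0.075,"ax":0,"ay":0,"az":0},
  {"hand":0,"x":0,"y":0,"z":-0.075,"ax":0,"ay":0,"az":0},
])

```text
t: 11.95
tool_pos: [0.5313, 0.1757, 0.4313]
orientation: [-1.123, 2.933, -0.0]
force: [-0.7, 0.4, -1.6]
opening: 0.0136
gripper_force: 35.0
```

```bash
python3 -c "
from h import *
go([.5845,-.203,.43],-3.4)
i,d=read_camera('side');cv2.imwrite('pics/s1.png',i)"
```

```text
t 11.95 pos [0.5313 0.1757 0.4313] yaw -2.4104 q6 -2.074 F [-0.7  0.4 -1.6]
shift [ 0.2133 -0.3174  0.0013] turn [0.000e+00 8.000e-04 9.896e-01]
```

View pics/s1.png

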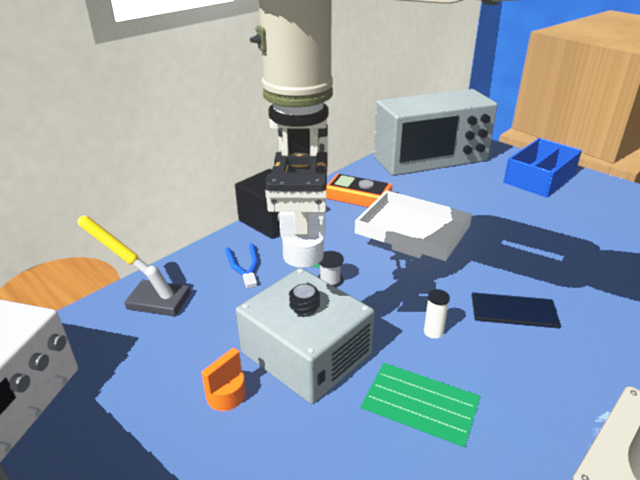

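The cap is off and upright in the gripper at (303,240), above the bare neck at (304,297). Now I'll carry it over the tray.

Request:
carry_out([
  {"hand":0,"x":0.015,"y":-0.022,"z":0,"ax":0,"ay":0,"az":0.1},
  {"hand":0,"x":0.04,"y":-0.06,"z":0,"ax":0,"ay":0,"az":0.22},
  {"hand":0,"x":0.067,"y":-0.1,"z":0,"ax":0,"ay":0,"az":0.34},
  {"hand":0,"x":0.094,"y":-0.14,"z":0,"ax":0,"ay":0,"az":0.46},
  {"hand":0,"x":0.121,"y":-0.18,"z":0,"ax":0,"ay":0,"az":0.58},
  {"hand":0,"x":0.148,"y":-0.22,"z":0,"ax":0,"ay":0,"az":0.7},
  {"hand":0,"x":0.175,"y":-0.26,"z":0,"ax":0,"ay":0,"az":0.82},
  {"hand":0,"x":0.202,"y":-0.3,"z":0,"ax":0,"ay":0,"az":0.94},
])

```text
t: 13.0
tool_pos: [0.581, -0.1841, 0.4294]
orientation: [-0.333, -3.122, -0.001]
force: [1.3, -0.2, -2.2]
opening: 0.0138
gripper_force: 35.0
```

Request:
carry_out([
  {"hand":0,"x":0,"y":0,"z":0,"ax":0,"ay":0,"az":0},
  {"hand":0,"x":0,"y":0,"z":0,"ax":0,"ay":0,"az":0},
  {"hand":0,"x":0,"y":0,"z":0,"ax":0,"ay":0,"az":0},
])

```text
t: 13.38
tool_pos: [0.5812, -0.1814, 0.4305]
orientation: [-0.324, -3.124, -0.001]
force: [0.3, -1.1, -1.2]
opening: 0.0138
gripper_force: 35.0
```

```bash
python3 -c "
from h import *
s=read_state();x=R.from_rotvec(s['orientation']).as_matrix()[:,0]
go([.5845,-.203,.295],np.arctan2(x[1],x[0]))
i,d=read_camera('wrist');vv,uu=np.mgrid[0:480,0:640];W=pts('wrist',d,uu,vv)
m=(d>0)&(abs(W[...,2]-.075)<.006)&(np.hypot(W[...,0]-.585,W[...,1]+.203)<.14);m[260:]=0
print(m.sum());q=W[m];print(q.min(0),q.max(0))
m=(d>0)&(abs(W[...,2]-.049)<.006)&(np.hypot(W[...,0]-.585,W[...,1]+.203)<.12);m[260:]=0
print(m.sum(),np.median(W[m][:,2]))
"
```

```text
t 13.375 pos [ 0.5812 -0.1814  0.4305] yaw 2.9348 q6 -1.751 F [ 0.3 -1.1 -1.2]
shift [-0.0078 -0.0206  0.1354] turn [ 0.0005 -0.0007 -0.    ]
2008
[ 0.4715533  -0.30010358  0.06903742] [ 0.6347079  -0.11847381  0.07772942]
13638 0.04911070131112147
```

Request:
carry_out([
  {"hand":0,"x":-0.008,"y":-0.0205,"z":0.01,"ax":0,"ay":0,"az":0},
  {"hand":0,"x":-0.008,"y":-0.0205,"z":0.04,"ax":0,"ay":0,"az":0},
  {"hand":0,"x":-0.008,"y":-0.0205,"z":0.07,"ax":0,"ay":0,"az":0},
  {"hand":0,"x":-0.008,"y":-0.0205,"z":0.1,"ax":0,"ay":0,"az":0},
  {"hand":0,"x":-0.008,"y":-0.0205,"z":0.12,"ax":0,"ay":0,"az":0},
  {"hand":0,"x":-0.008,"y":-0.0205,"z":0.135,"ax":0,"ay":0,"az":0},
  {"hand":0,"x":-0.008,"y":-0.0205,"z":0.14,"ax":0,"ay":0,"az":0},
  {"hand":0,"x":-0.008,"y":-0.0205,"z":0.14,"ax":0,"ay":0,"az":0},
])

```text
t: 14.42
tool_pos: [0.585, -0.2044, 0.2913]
orientation: [0.327, 3.124, -0.0]
force: [0.5, 0.8, -2.0]
opening: 0.0136
gripper_force: 35.0
```

```bash
python3 -c "
from h import *
go([.5845,-.203,.277],2.935)
i,d=read_camera('side');cv2.imwrite('pics/s2.png',i[130:330,280:540].repeat(3,0).repeat(3,1))
W=np.mgrid[0:480,0:640];W=pts('side',d,W[1],W[0])
m=(d>0)&(W[...,2]>.07)&(W[...,2]<.078)&(np.hypot(W[...,0]-.5845,W[...,1]+.203)>.06)&(np.hypot(W[...,0]-.5845,W[...,1]+.203)<.13)
print(cv2.minAreaRect(W[m][:,:2].astype(np.float32)))
for k in range(3):print(read_state()['force'])"
```

```text
t 14.425 pos [ 0.585  -0.2044  0.2913] yaw 2.9329 q6 -1.781 F [ 0.5  0.8 -2. ]
shift [0.0008 0.0012 0.0143] turn [-0.0001  0.0005 -0.0021]
((0.5852678418159485, -0.20314402878284454), (0.20214135944843292, 0.1584596335887909), 12.570356369018555)
[-0.13226746  0.80908028 -0.74073403]
[-0.13226746  0.80908028 -0.74073403]
[-0.13226746  0.80908028 -0.74073403]
```

View pics/s2.png

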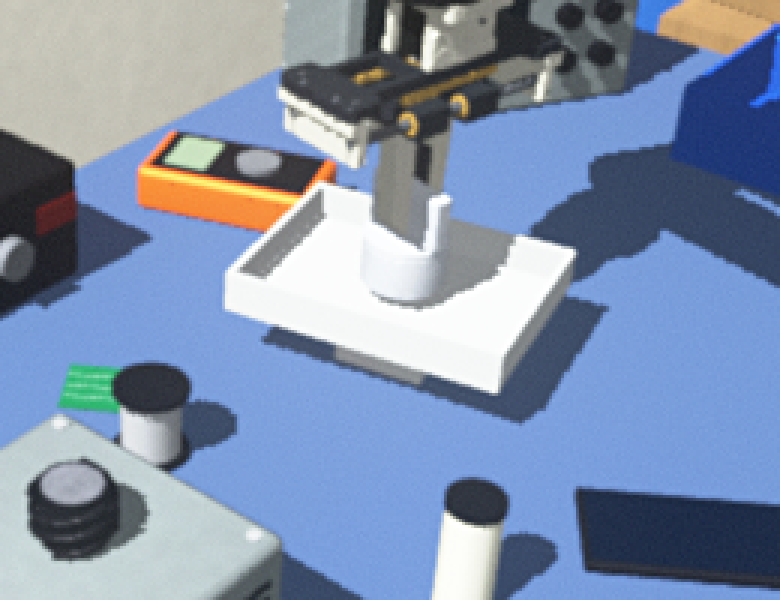

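The crop shows the cap upright over the middle of the tray at (403,270), which agrees with the tray centre measured from the side. I'll lower it slowly.

Request:
carry_out([
  {"hand":0,"x":0,"y":0.001,"z":0.003,"ax":0,"ay":0,"az":0},
  {"hand":0,"x":0,"y":0.001,"z":0.006,"ax":0,"ay":0,"az":0},
  {"hand":0,"x":0,"y":0.001,"z":0.009,"ax":0,"ay":0,"az":0},
  {"hand":0,"x":0,"y":0.001,"z":0.011,"ax":0,"ay":0,"az":0},
  {"hand":0,"x":0,"y":0.001,"z":0.012,"ax":0,"ay":0,"az":0},
  {"hand":0,"x":0,"y":0.001,"z":0.012,"ax":0,"ay":0,"az":0},
])

```text
t: 15.22
tool_pos: [0.585, -0.2033, 0.2788]
orientation: [-0.327, -3.124, -0.0]
force: [0.6, 0.6, -2.6]
opening: 0.0138
gripper_force: 35.0
```

```bash
cat > f.py <<'E'
from h import *
go([.5845,-.203,.277],2.935)
F=[]
for k in range(3): read_camera("side"); F.append(read_state()["force"][2])
print(np.round(F,2))
E
python3 f.py
```

```text
t 15.225 pos [ 0.585  -0.2033  0.2788] yaw 2.9328 q6 -1.779 F [ 0.6  0.6 -2.6]
shift [0.0005 0.0002 0.0018] turn [ 0.     -0.0001 -0.0022]
[-2.86 -1.24 -1.36]
```

Request:
carry_out([
  {"hand":0,"x":0,"y":0,"z":0.0004,"ax":0,"ay":0,"az":0},
  {"hand":0,"x":0,"y":0,"z":0.0008,"ax":0,"ay":0,"az":0},
  {"hand":0,"x":0,"y":0,"z":0.0011,"ax":0,"ay":0,"az":0},
  {"hand":0,"x":0,"y":0,"z":0.0011,"ax":0,"ay":0,"az":0},
])

```text
t: 15.88
tool_pos: [0.585, -0.2033, 0.2779]
orientation: [0.327, 3.124, -0.0]
force: [-0.2, 0.7, -0.6]
opening: 0.014
gripper_force: 35.0
```

```bash
python3 f.py
```

```text
t 15.875 pos [ 0.585  -0.2033  0.2779] yaw 2.9328 q6 -1.779 F [-0.2  0.7 -0.6]
shift [0.0006 0.0002 0.0009] turn [-0.      0.0001 -0.0022]
[-0.32 -0.45 -0.25]
```

Request:
carry_out([
  {"hand":0,"x":0,"y":0,"z":0.0003,"ax":0,"ay":0,"az":0},
  {"hand":0,"x":0,"y":0,"z":0.0005,"ax":0,"ay":0,"az":0},
  {"hand":0,"x":0,"y":0,"z":0.0005,"ax":0,"ay":0,"az":0},
])

```text
t: 16.4
tool_pos: [0.5851, -0.2033, 0.2778]
orientation: [0.327, 3.124, -0.0]
force: [-1.7, 1.2, 4.4]
opening: 0.0138
gripper_force: 35.0
```

```bash
python3 f.py
```

```text
t 16.4 pos [ 0.5851 -0.2033  0.2778] yaw 2.9328 q6 -1.779 F [-1.7  1.2  4.4]
shift [0.0006 0.0002 0.0008] turn [-0.0001  0.0004 -0.0022]
[4.09 5.55 5.65]
```

It's in contact: about 5 N upward on the tool. I'll ease the load and grip, then open and retreat upward.

Request:
carry_out([
  {"hand":0,"x":0,"y":0,"z":-0.0004,"ax":0,"ay":0,"az":0},
  {"hand":0,"x":0,"y":0,"z":-0.0004,"ax":0,"ay":0,"az":0},
  {"hand":20,"x":0,"y":0,"z":-0.0004,"ax":0,"ay":0,"az":0},
  {"hand":60,"x":0,"y":0,"z":-0.0004,"ax":0,"ay":0,"az":0},
  {"hand":60,"x":0,"y":0,"z":-0.0004,"ax":0,"ay":0,"az":0},
  {"hand":60,"x":0,"y":0,"z":-0.0004,"ax":0,"ay":0,"az":0},
  {"hand":60,"x":0,"y":0,"z":-0.0004,"ax":0,"ay":0,"az":0},
  {"hand":60,"x":0,"y":0,"z":-0.0004,"ax":0,"ay":0,"az":0},
], newtons=5)

```text
t: 17.55
tool_pos: [0.585, -0.2033, 0.2777]
orientation: [0.327, 3.124, 0.0]
force: [0.3, 0.4, -0.3]
opening: 0.0555
gripper_force: 0.0
```

Request:
carry_out([
  {"hand":60,"x":0,"y":0,"z":-0.01,"ax":0,"ay":0,"az":0},
  {"hand":60,"x":0,"y":0,"z":-0.03,"ax":0,"ay":0,"az":0},
  {"hand":60,"x":0,"y":0,"z":-0.06,"ax":0,"ay":0,"az":0},
  {"hand":60,"x":0,"y":0,"z":-0.1,"ax":0,"ay":0,"az":0},
  {"hand":60,"x":0,"y":0,"z":-0.14,"ax":0,"ay":0,"az":0},
  {"hand":60,"x":0,"y":0,"z":-0.15,"ax":0,"ay":0,"az":0},
  {"hand":60,"x":0,"y":0,"z":-0.15,"ax":0,"ay":0,"az":0},
])

```text
t: 18.42
tool_pos: [0.5851, -0.2033, 0.4291]
orientation: [0.327, 3.122, -0.001]
force: [0.8, 0.6, -1.3]
opening: 0.0562
gripper_force: 0.0
```

```bash
python3 - <<'E'
from h import *
s=read_state();print(s["t"],s["tool_pos"],s["force"])
i,d=read_camera("side");cv2.imwrite("pics/s3.png",i)
vv,uu=np.mgrid[0:480,0:640]
for c in("side","wrist"):
    i,d=read_camera(c);W=pts(c,d,uu,vv); r=np.hypot(W[...,0]-.5845,W[...,1]+.203)
    for n,a,b,rr in(("cap",.08,.13,.06),("floor",.046,.052,.08),("rim",.07,.078,.13)):
        m=(d>0)&(W[...,2]>a)&(W[...,2]<b)&(r<rr)
        if n=="rim": m&=r>.06
        q=W[m]; A=np.c_[q[:,:2],np.ones(len(q))]
        print(c,n,m.sum(),cv2.minAreaRect(q[:,:2].astype(np.float32)),np.median(q[:,2]),"slope",np.linalg.lstsq(A,q[:,2],rcond=None)[0][:2].round(3))
E
```

```text
18.425 [ 0.58510142 -0.20333824  0.42906354] [ 0.82796832  0.57211124 -1.28658345]
side cap 704 ((0.5831816792488098, -0.1964212954044342), (0.06417335569858551, 0.05006548762321472), 11.61152172088623) 0.1005029292872095 slope [-0.12  -1.029]
side floor 1118 ((0.585773229598999, -0.20705224573612213), (0.15266618132591248, 0.15324798226356506), 57.19810104370117) 0.048041201230851815 slope [-0.001  0.005]
side rim 603 ((0.5850648880004883, -0.20363372564315796), (0.20148950815200806, 0.1592370718717575), 12.59142780303955) 0.07302875408914655 slope [0.001 0.001]
wrist cap 3061 ((0.5839300751686096, -0.2045995146036148), (0.05966903641819954, 0.05961865186691284), 40.790103912353516) 0.0849478846961439 slope [-0.032  0.016]
wrist floor 12572 ((0.5850601196289062, -0.2055678367614746), (0.1597806215286255, 0.14256563782691956), 12.277702331542969) 0.04837404040318005 slope [-0.001  0.   ]
wrist rim 2927 ((0.5848718881607056, -0.20575504004955292), (0.20071348547935486, 0.150484099984169), 12.300146102905273) 0.07415998962955 slope [-0.003  0.002]
```

View pics/s3.png

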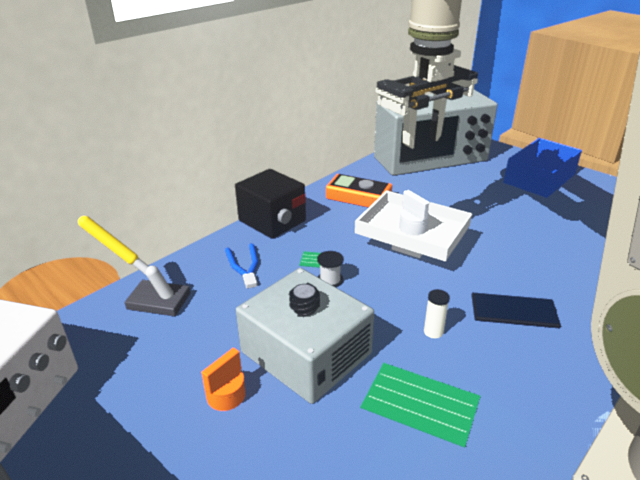

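The cap stands upright in the middle of the tray at (413,215). The tray is level and hasn't moved, and the reel, cutters and cartridge are where they were. I'm handing the job in.

```bash
python3 -c "
from plant import robot
print(robot.close_job())"
```

```text
the job is handed in; nothing more can be done
None
```

The cap came off in three turns of about 70–75° with a fresh hold before each, was lifted once free, and now stands upright within about 1.5 mm of the tray's middle; the tray is level and unmoved, and the job was handed in at about 18.6 s.

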